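# Restock the counter carrier, each piece with its own kind

## Robot

A 6-joint arm with a two-finger parallel gripper is mounted at the origin on the work surface. World frame = base frame: x ahead of the robot, y to its left, z up, the work surface at z = 0. Lengths are in m, angles in degrees, forces in N, time in s.
With the tool pointing down it reaches from about 0.4 to 0.825 m from the base axis. Payload 7 kg.
Tool frame: the origin (TCP) lies between the finger pads; the fingertips stand 19 mm ahead of it and the grasp point (between the pads) is the TCP; z points along the fingers, y is the line along which they close (so a half turn about z gives the same grasp; the last joint's range is limited). The gripper opens to 88 mm and grips with 3 to 60 N. Pads are 19 mm wide; open, the fingers measure 130 mm over their backs; the gripper's body (78 mm by 193 mm) begins 47 mm behind the grasp point.
Start: joints at [92.367, 20.546, 0.682, 0, -70.136, -16.507], TCP at [0.165, 0.655, 0.246] pointing down, gripper open.
Joint ranges: [-176.03, 176.03], [-82.01, 121.73], [-58.28, 71.71], [-173.87, 95.51], [-174.79, -0.11], [-173.66, 173.66]. Speed limits (degrees/s): [136.94, 136.94, 172.46, 180, 180, 180].

## Interface

Orientations are given as [roll, pitch, yaw] about the fixed x, y, z axes, in that order (R = Rz(yaw) Ry(pitch) Rx(roll)).
In Python, from plant import get_obs, snapshot, close_job, spot_in, spot_point gives the robot as it stands.
- The arm moves only by the tool play_rows, never from a script. Its argument "plan" is a list of rows, each a list of 6 numbers: the shift along the tool's x, y, z in cm, then the turn, a rotation vector about the tool's x, y, z in degrees. A call has 1 to 20 rows; each row shifts and turns the commanded pose from where the row before left it, along the tool's axes as they then stand; what a row does not reach is not made up. A row lasts 1/12 s, in which the tool goes at most 41.7 mm and 7.16 degrees, less where a joint would pass 70% of its speed; a pose out of reach is approached as far as the arm can. A call is refused whole if a number of a shift passes 4.17 or a number of a turn 7.16, either way. A call with a gripper value outside its range is refused whole. "grip" is the finger opening in cm, from 0 to 8.76, set as the call begins (left out, the last holds). The fingers move at their own pace and stop on an object; the grip force is fixed at half the most. Time passes only in rows, so rows that do not move let the fingers close. It gives the time, the measured TCP pose, the force, the opening and the grip force at its end, in the units of the state.
- get_obs(): the state, without advancing time (a new reading comes with each control period).
- snapshot(name): name is "scene" or "top"; returns a dict with "frame" (480x640x3 uint8, red, green, blue), "fx", "fy", "cx", "cy" (pixels), "k1" (the pictures are not rectified: a ray, as slopes to the right and down, at radius r is drawn at 1 + k1 r^2 times it, then the intrinsics apply), "position" and "attitude" of the camera in the world. Camera axes: x right, y down, z forward; pixel columns grow to the right and rows downward; lengths in m; the calibration is good to about 2 mm. A picture is of the moment at which its call begins. There is no depth.
- close_job(): hands the job in; it is judged then, once.
Trained networks look in the newest picture that a camera, given by its name, has taken for a name from the list of things; names that differ only in an ending like _2 or _b are one class to them, and where a whole thing is asked for, a point or a joint stands for the part that bears it (a point fixed in the world has none). Each returns a list of dicts, best first, with "score" (0 to 1); they miss things now and then, are a little off and sometimes report something else, mostly with a low value. They report only what shows in the picture. A call takes as long as a camera call.
- spot_in(camera, thing): "position" ([x, y, z] in m, in world coordinates, good to about 4 mm: the middle of the surface that is visible of it).
- spot_point(camera, thing): "position" ([x, y, z] in m, in world coordinates, good to about 4 mm: a listed point, or the origin of a listed thing).
The state is a dict: "clock": time; "joint_pos": joint angles; "qvel": joint speeds; "tau": joint torques, N m; "tool_pos": TCP position; "orientation": TCP orientation; "force": force on the tool from outside, world axes, zero at the start; "moment": the same for the moment, N m; "opening": finger opening in m; "gripper_force": force on a finger pad.
Only numpy, scipy, OpenCV 4.12 (cv2) and the standard library are available. Lean on these libraries where they do the work, as an engineer would, in place of code of your own. Each camera call takes 0.05 s, during which the arm holds its last target. There are 200 camera calls.

## Task

Restock the black service carrier for the counter: stand the loose soy pot, small spice shaker, square ginger box and small sake cup upright on the floor of the steel tray that already holds its own kind. Set each piece down, do not drop it. The big shaker and the big tea cup have no match in the carrier: leave them standing where they are.

Things in the scene. Friction and masses are not known exactly. Their poses are not given: they have to be found in the camera images.
- soy_pot_mid (a point): The loose soy pot: white ceramic, round body 56 mm in diameter (straight from 6 to 46 mm up), fixed lid and small knob, 74 mm high in all. A short spout on its +x side reaches 44 mm from the axis, 33 to 59 mm up: grip the body across y. The point is on the axis half-way up (37 mm above the underside); z is up. 0.2 kg.
- spice_shaker_mid (a point): The loose spice shaker: plain steel cylinder 42 mm in diameter, 78 mm high, with a low domed cap pierced with small holes. The point is on the axis half-way up (39 mm above the underside); z is up. About 0.14 kg.
- ginger_box_mid (a point): The loose ginger box: square steel box, 54 x 54 mm, 50 mm high, lid fixed on, with a black knob 18 mm across on top (to 64 mm). Sides square to x and y. The point is at the middle of the box, 25 mm above the underside; z is up. About 0.18 kg.
- sake_cup_mid (a point): The loose sake cup: small open white ceramic cup, 52 mm across at the rim, 48 mm across a quarter of the way up, 32 mm at the foot, 56 mm high, wall 4 mm. The point is on the axis half-way up (28 mm above the underside); z is up. About 0.1 kg.
- big_shaker_mid (a point): Look-alike that stays where it is: a much bigger steel shaker, 64 mm in diameter and 112 mm high, same domed cap. No match in the carrier. The point is on the axis half-way up (56 mm).
- tea_cup_mid (a point): Look-alike that stays where it is: a bigger open white ceramic cup, 72 mm across and 80 mm high. No match in the carrier. The point is on the axis half-way up (40 mm).
- tray_pot: Steel tray with a soy pot of the same size standing in it at x = +45 mm. One of four like trays, side by side in any order in a low black carrier; tray and stock are fixed. Origin: centre of its underside, 6 mm above the counter; x lengthwise, z up. Inside 168 x 104 mm, floor 2 mm and rim 31 mm above the origin. Its -x end (robot's side) is empty: a piece at x = -42, y = 0 mm stands clear.
- tray_shaker: Steel tray with two small shakers standing in it at x = +45 mm, y = +25 and -25. One of four like trays, side by side in any order in a low black carrier; tray and stock are fixed. Origin: centre of its underside, 6 mm above the counter; x lengthwise, z up. Inside 168 x 104 mm, floor 2 mm and rim 31 mm above the origin. Its -x end (robot's side) is empty: a piece at x = -42, y = 0 mm stands clear.
- tray_box: Steel tray with a square ginger box standing in it at x = +45 mm. One of four like trays, side by side in any order in a low black carrier; tray and stock are fixed. Origin: centre of its underside, 6 mm above the counter; x lengthwise, z up. Inside 168 x 104 mm, floor 2 mm and rim 31 mm above the origin. Its -x end (robot's side) is empty: a piece at x = -42, y = 0 mm stands clear.
- tray_cup: Steel tray with a small sake cup standing in it at x = +45 mm. One of four like trays, side by side in any order in a low black carrier; tray and stock are fixed. Origin: centre of its underside, 6 mm above the counter; x lengthwise, z up. Inside 168 x 104 mm, floor 2 mm and rim 31 mm above the origin. Its -x end (robot's side) is empty: a piece at x = -42, y = 0 mm stands clear.

How it is judged:
By the outcome, as a careful person would: the job done as asked, in the order asked, and still so for the second after the job is handed in, with the robot touching nothing.
It also fails if it takes over 96 s, if anything falls off the work surface, if the arm or the gripper's body presses on something with over 40 N, if the wrist force passes 120 N, or if a joint passes its speed limit or range.

## Working session

There is one attempt and no reset: what is moved stays moved. The work goes in short steps, Python scripts to look and compute and a tool call to move; the robot and the scene stay as the last step left them, time stands still between calls to the robot, and variables do not carry over. Pictures are saved under pics/ and viewed, at most 14 in all, crops included, and the job is handed in when it is done.

Besides the shell and the picture viewer there is one more tool, called after "Emit:" by a JSON object that holds its "name" and its "arguments", one argument or row to a line. play_rows: Moves the arm, as the interface text tells. Its arguments: {"type":"object","properties":{"plan":{"type":"array","items":{"type":"array","items":{"type":"number"}}},"grip":{"type":"number"}},"required":["plan"]}

```bash
mkdir -p pics; python3 - <<'E'
from plant import *
import cv2
o=get_obs();print(o['clock'],o['tool_pos'],o['orientation'],o['opening'])
for c in ['scene','top']:
    s=snapshot(c);cv2.imwrite(f'pics/{c}0.png',s['frame'][:,:,::-1]);print(c,s['position'],s['attitude'],s['fx'],s['k1'])
    for t in 'soy_pot_mid spice_shaker_mid ginger_box_mid sake_cup_mid big_shaker_mid tea_cup_mid tray_pot tray_shaker tray_box tray_cup'.split():
        print(t,[([round(v,3) for v in d['position']],round(d['score'],2)) for d in spot_point(c,t)])
print(get_obs()['clock'])
E
```

```text
0.0 [0.16480152 0.65408092 0.24461179] [ 1.79904610e+02 -7.66746335e-03 -1.41464877e+01] 0.08753717240819288
scene [ 0.9802177  -0.08244894  0.83284141] [-150.52675484   -0.20880919   82.56156908] 442.50404350561433 -0.10289899835396539
soy_pot_mid [([0.438, 0.063, 0.036], 0.68)]
spice_shaker_mid [([0.558, -0.364, 0.041], 0.71), ([0.667, -0.036, 0.009], 0.17)]
ginger_box_mid [([0.429, -0.174, 0.022], 0.97), ([0.542, 0.367, 0.04], 0.18)]
sake_cup_mid [([0.445, -0.058, 0.033], 0.89)]
big_shaker_mid [([0.401, 0.309, 0.059], 0.93)]
tea_cup_mid []
tray_pot [([0.666, -0.039, 0.005], 0.86)]
tray_shaker [([0.671, 0.195, 0.003], 0.56)]
tray_box [([0.667, 0.078, 0.006], 0.73)]
tray_cup [([0.656, -0.153, -0.001], 0.6)]
top [ 0.34179869 -0.02309479  1.06487684] [-168.72839013    0.55840304  -88.3641305 ] 566.7788163954342 -0.10451714371466458
soy_pot_mid [([0.436, 0.067, 0.036], 0.84)]
spice_shaker_mid [([0.558, -0.357, 0.041], 0.75)]
ginger_box_mid [([0.429, -0.178, 0.028], 0.68)]
sake_cup_mid [([0.444, -0.062, 0.026], 0.75)]
big_shaker_mid [([0.402, 0.311, 0.054], 0.91)]
tea_cup_mid [([0.543, 0.373, 0.043], 0.96)]
tray_pot [([0.661, -0.036, 0.007], 0.81), ([0.559, -0.361, 0.041], 0.49)]
tray_shaker [([0.675, 0.191, 0.004], 0.9)]
tray_box [([0.667, 0.08, 0.003], 0.95)]
tray_cup [([0.655, -0.15, 0.008], 0.64), ([0.444, -0.061, 0.028], 0.6)]
1.1
```

View pics/top0.png

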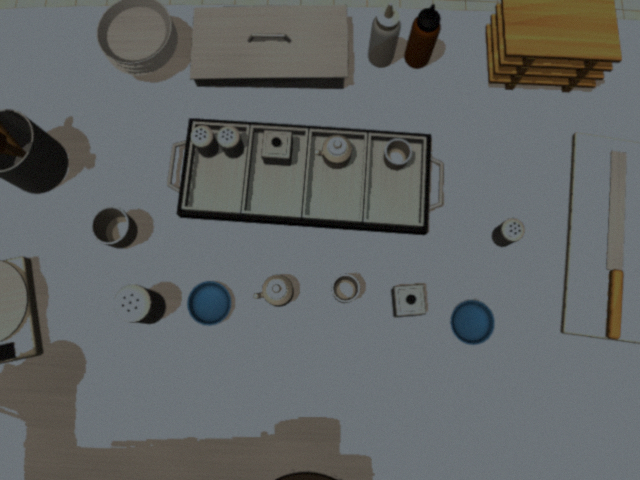

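View pics/scene0.png

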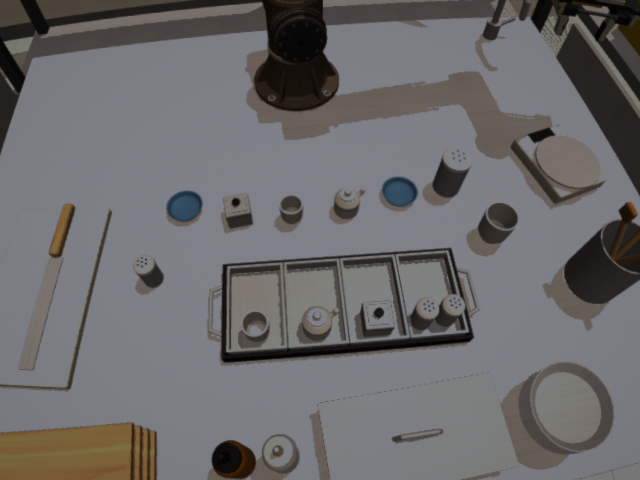

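The top view shows the trays left to right as shaker, box, pot, cup (columns 217, 275, 335, 397). The loose row is pot (278,290), cup (346,288), box (409,300) and shaker (512,230). The pot's spout points left, roughly world +y. Next I'll zoom in for the angles.

```bash
cat >h.py <<'E'
import numpy as np,cv2
from scipy.spatial.transform import Rotation as R
def ray(s,u,v):
    K=np.array([[s['fx'],0,s['cx']],[0,s['fy'],s['cy']],[0,0,1.]])
    p=cv2.undistortPoints(np.array([[[u,v]]],float),K,np.array([s['k1'],0,0,0.]))[0,0]
    return R.from_euler('xyz',s['attitude'],degrees=True).apply([p[0],p[1],1])
def px(s,u,v,z):
    d=ray(s,u,v);c=np.array(s['position']);return (c+d*(z-c[2])/d[2])[:2].round(4)
E
python3 - <<'E'
from plant import *
from h import *
s=snapshot('top');f=s['frame'][:,:,::-1]
a=cv2.resize(f[260:330,240:440],None,fx=4,fy=4,interpolation=2)
b=cv2.resize(f[110:240,170:450],(800,371),interpolation=2)[:320]
cv2.imwrite('pics/a.png',np.vstack([a,b]) )
for n,u,v,z in [('TL',190,120,.037),('TR',431,135,.037),('spout',258,295,.05),('knob',280,287,.07),('lid',278,290,.06)]:print(n,px(s,u,v,z))
E
```

```text
TL [0.7655 0.2477]
TR [ 0.7457 -0.2204]
spout [0.4286 0.0959]
knob [0.4422 0.0554]
lid [0.4377 0.0595]
```

View pics/a.png

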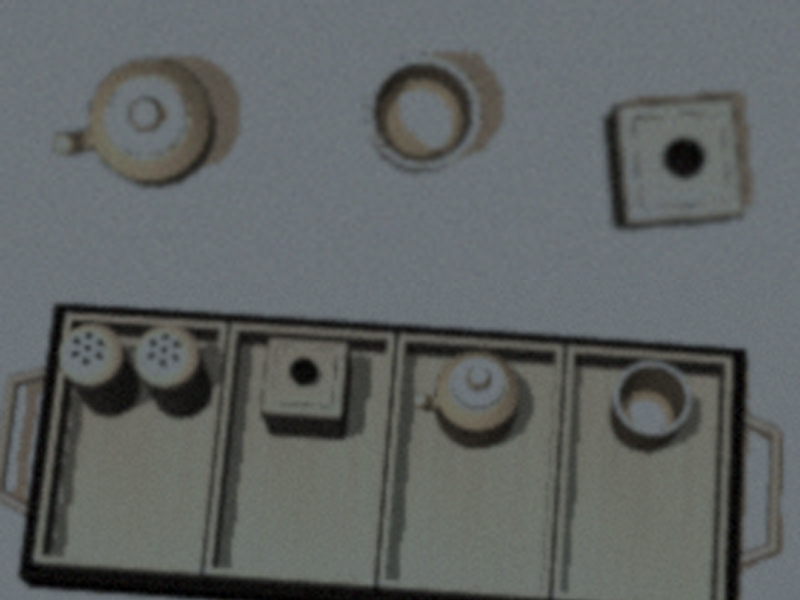

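The crop shows the pot's knob at full-image pixel (276.5,288.5) and its spout tip at (255.8,295.8). The box's top corners are at (395.2,286.8), (425,284.5), (396.2,315.5) and (426.2,313.8).

```bash
python3 - <<'E'
from plant import *
from h import *
s=snapshot('top')
k=px(s,276.5,288.5,.072);t=px(s,255.8,295.8,.057);d=t-k;print('pot',k,t,np.degrees(np.arctan2(d[1],d[0])),np.hypot(*d))
B=[px(s,*p,.05) for p in [(395.2,286.8),(425,284.5),(396.2,315.5),(426.2,313.8)]]
print('box',np.mean(B,0));
for i,j in [(1,0),(3,2)]: d=B[j]-B[i];print(np.degrees(np.arctan2(-d[0],d[1])))
for i,j in [(2,0),(3,1)]: d=B[j]-B[i];print(np.degrees(np.arctan2(d[1],d[0])))
print('cup',px(s,346,288.5,.056),'shaker',px(s,512.5,227,.078))
o=get_obs();print(o['clock'],o['tool_pos'],o['orientation'])
E
```

```text
pot [0.4391 0.0613] [0.4265 0.099 ] 108.48053018125593 0.03974984276698463
box [ 0.4269  -0.17765]
5.742283277804143
4.472130064284447
2.2369790634377025
2.185800806775601
cup [ 0.4441 -0.0613] shaker [ 0.5595 -0.3578]
1.2 [0.16491034 0.65451953 0.24556284] [ 1.79999052e+02  5.14868428e-05 -1.41414773e+01]
```

```bash
cat >>h.py <<'E'
def go(x,y,z,psi):
    from plant import get_obs
    o=get_obs();p=np.array(o['tool_pos']);Rm=R.from_euler('xyz',o['orientation'],degrees=True)
    print('clock',round(o['clock'],2),'pos',p.round(4),'rpy',np.round(o['orientation'],2),'open',round(o['opening'],4),'gf',round(o['gripper_force'],1),'F',np.round(o['force'],1))
    T=R.from_euler('xyz',[180,0,psi],degrees=True)
    print('turn',(Rm.inv()*T).as_rotvec(degrees=True).round(2),'then shift cm',(T.inv().apply(np.array([x,y,z])-p)*100).round(2))
E
python3 -c "
from h import *
go(.438,.063,.04,-73)"
```

```text
clock 1.2 pos [0.1649 0.6545 0.2456] rpy [180.     0.   -14.14] open 0.0878 gf 0.0 F [-0.3 -0.6 -0. ]
turn [ 0.   -0.   58.86] then shift cm [64.55 -8.82 20.56]
```

Emit:
{"name": "play_rows", "arguments": {
  "plan": [
    [0,0,0,0,0,4.9],
    [0,0,0,0,0,4.9],
    [0,0,0,0,0,4.9],
    [0,0,0,0,0,4.9],
    [0,0,0,0,0,4.9],
    [0,0,0,0,0,4.9],
    [0,0,0,0,0,4.9],
    [0,0,0,0,0,4.9],
    [0,0,0,0,0,4.9],
    [0,0,0,0,0,4.9],
    [0,0,0,0,0,4.9],
    [0,0,0,0,0,4.9]
  ],
  "grip": 8.7
}}

```text
clock: 2.2
tool_pos: [0.1649, 0.6546, 0.2456]
orientation: [-180.0, 0.0, -73.2]
force: [0.8, 0.4, -0.8]
opening: 0.0874
gripper_force: 0.0
```

Emit:
{"name": "play_rows", "arguments": {
  "plan": [
    [1.7,-0.23,0,0,0,0],
    [2.8,-0.38,0,0,0,0],
    [3.47,-0.47,0,0,0,0],
    [3.47,-0.47,0,0,0,0],
    [3.47,-0.47,0,0,0,0],
    [3.47,-0.47,0,0,0,0],
    [3.47,-0.47,0,0,0,0],
    [3.47,-0.47,0,0,0,0],
    [3.47,-0.47,0,0,0,0],
    [3.47,-0.47,0,0,0,0],
    [3.47,-0.47,0,0,0,0],
    [3.47,-0.47,0,0,0,0],
    [3.47,-0.47,0,0,0,0],
    [3.47,-0.47,0,0,0,0],
    [3.47,-0.47,0,0,0,0],
    [3.47,-0.47,0,0,0,0],
    [3.47,-0.47,0,0,0,0],
    [3.47,-0.47,0,0,0,0],
    [2.8,-0.38,0,0,0,0],
    [1.7,-0.23,0,0,0,0]
  ]
}}

```text
clock: 3.87
tool_pos: [0.4383, 0.061, 0.2458]
orientation: [-180.0, -0.0, -73.0]
force: [0.7, 1.1, 0.3]
opening: 0.0871
gripper_force: 0.0
```

```bash
python3 -c "
from h import *
go(.438,.063,.04,-73)"
```

```text
clock 3.87 pos [0.4383 0.061  0.2458] rpy [-1.7997e+02 -1.0000e-02 -7.3020e+01] open 0.0871 gf 0.0 F [0.7 1.1 0.3]
turn [-0.03 -0.01 -0.02] then shift cm [-0.2  -0.03 20.58]
```

Emit:
{"name": "play_rows", "arguments": {
  "plan": [
    [-0.1,0,1.2,0,0,0],
    [-0.1,0,2.4,0,0,0],
    [0,0,2.4,0,0,0],
    [0,0,2.4,0,0,0],
    [0,0,2.4,0,0,0],
    [0,0,2.4,0,0,0],
    [0,0,2.4,0,0,0],
    [0,0,2.4,0,0,0],
    [0,0,1.6,0,0,0],
    [0,0,0.8,0,0,0],
    [0,0,0,0,0,0]
  ]
}}

```text
clock: 4.78
tool_pos: [0.4364, 0.0648, 0.0403]
orientation: [179.8, -0.0, -72.9]
force: [-1.0, 0.4, 0.6]
opening: 0.0869
gripper_force: 0.0
```

Emit:
{"name": "play_rows", "arguments": {
  "plan": [
    [0,0,0,0,0,0],
    [0,0,0,0,0,0],
    [0,0,0,0,0,0],
    [0,0,0,0,0,0],
    [0,0,0,0,0,0],
    [0,0,0,0,0,0],
    [0,0,0,0,0,0],
    [0,0,0,0,0,0],
    [0,0,0,0,0,0],
    [0,0,0,0,0,0]
  ],
  "grip": 4.5
}}

```text
clock: 5.62
tool_pos: [0.4378, 0.0657, 0.0423]
orientation: [-179.9, 0.0, -72.9]
force: [-0.8, 0.4, 6.6]
opening: 0.0551
gripper_force: 30.0
```

Emit:
{"name": "play_rows", "arguments": {
  "plan": [
    [0,0,-0.6,0,0,0],
    [0,0,-1.2,0,0,0],
    [0,0,-2,0,0,0],
    [0,0,-2.4,0,0,0],
    [0,0,-2.4,0,0,0],
    [0,0,-2.4,0,0,0],
    [0,0,-2.4,0,0,0],
    [0,0,-1.6,0,0,0],
    [0,0,-0.8,0,0,0],
    [0,0,0,0,0,-3],
    [0,0,0,0,0,-4.9],
    [0,0,0,0,0,-4.9],
    [0,0,0,0,0,-4.9],
    [0,0,0,0,0,-4.9],
    [0,0,0,0,0,-4.9],
    [0,0,0,0,0,-2.9]
  ]
}}

```text
clock: 6.95
tool_pos: [0.4363, 0.0649, 0.1987]
orientation: [179.9, 0.1, -42.3]
force: [0.7, 1.2, -2.3]
opening: 0.0554
gripper_force: 30.0
```

```bash
python3 -c "
from h import *
go(.6223,-.035,.0503,-42.5)"
```

```text
clock 6.95 pos [0.4363 0.0649 0.1987] rpy [ 1.799e+02  6.000e-02 -4.229e+01] open 0.0554 gf 30.0 F [ 0.7  1.2 -2.3]
turn [0.1  0.06 0.21] then shift cm [20.46 -5.2  14.84]
```

Emit:
{"name": "play_rows", "arguments": {
  "plan": [
    [1.28,-0.33,0,0,0,0],
    [2.56,-0.65,0,0,0,0],
    [2.56,-0.65,0,0,0,0],
    [2.56,-0.65,0,0,0,0],
    [2.56,-0.65,0,0,0,0],
    [2.56,-0.65,0,0,0,0],
    [2.56,-0.65,0,0,0,0],
    [2.56,-0.65,0,0,0,0],
    [1.28,-0.33,0,0,0,0],
    [0,0,1.2,0,0,0],
    [0,0,2,0,0,0],
    [0,0,2,0,0,0],
    [0,0,2,0,0,0],
    [0,0,2,0,0,0],
    [0,0,1.6,0,0,0],
    [0,0,1,0,0,0],
    [0,0,0,0,0,0]
  ]
}}

```text
clock: 8.37
tool_pos: [0.6211, -0.0351, 0.0783]
orientation: [179.7, 0.2, -42.6]
force: [0.1, 0.0, -2.0]
opening: 0.0553
gripper_force: 30.0
```

```bash
python3 - <<'E'
from plant import *
from h import *
s=snapshot('top');a=cv2.resize(s['frame'][110:240,170:450,::-1],(800,371),interpolation=2)
s=snapshot('scene');b=cv2.resize(s['frame'][240:360,200:480,::-1],(800,343)[:2],interpolation=2)[:229]
cv2.imwrite('pics/b.png',np.vstack([a,b]))
go(.6223,-.035,.0503,-42.5)
E
```

```text
clock 8.47 pos [ 0.6232 -0.0349  0.0814] rpy [ 1.7994e+02  3.0000e-02 -4.2530e+01] open 0.0554 gf 30.0 F [-0.1 -1.1 -1.5]
turn [ 0.06  0.03 -0.03] then shift cm [-0.06  0.07  3.11]
```

View pics/b.png

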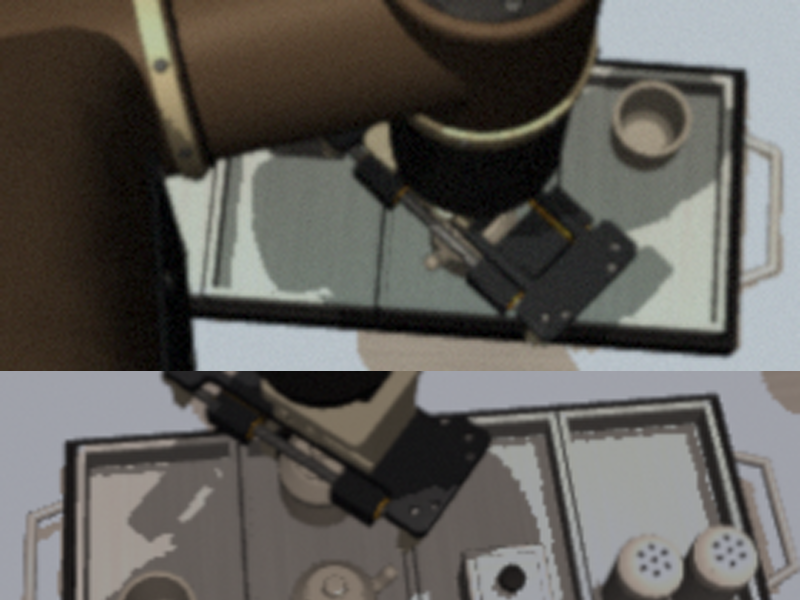

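The held pot is over the empty near end of the pot tray, around (470,250) in the crop, with both fingers inside the walls. I'll lower it gently.

Emit:
{"name": "play_rows", "arguments": {
  "plan": [
    [0,0,0.6,0,0,0],
    [0,0,0.8,0,0,0],
    [0,0,0.6,0,0,0],
    [0,0,0.3,0,0,0],
    [0,0,0.3,0,0,0],
    [0,0,0.2,0,0,0],
    [0,0,0.1,0,0,0],
    [0,0,0.1,0,0,0],
    [0,0,0.05,0,0,0],
    [0,0,0,0,0,0],
    [0,0,0,0,0,0]
  ]
}}

```text
clock: 9.38
tool_pos: [0.6234, -0.0348, 0.0512]
orientation: [-180.0, -0.0, -42.5]
force: [-0.7, 0.5, -1.6]
opening: 0.055
gripper_force: 30.0
```

Emit:
{"name": "play_rows", "arguments": {
  "plan": [
    [0,0,0.05,0,0,0],
    [0,0,0.05,0,0,0],
    [0,0,0.05,0,0,0],
    [0,0,0,0,0,0],
    [0,0,0,0,0,0],
    [0,0,0,0,0,0]
  ]
}}

```text
clock: 9.88
tool_pos: [0.6234, -0.0349, 0.0503]
orientation: [-180.0, -0.0, -42.5]
force: [-2.7, -0.1, 5.2]
opening: 0.0553
gripper_force: 30.0
```

Emit:
{"name": "play_rows", "arguments": {
  "plan": [
    [0,0,0,0,0,0],
    [0,0,0,0,0,0],
    [0,0,0,0,0,0],
    [0,0,0,0,0,0],
    [0,0,-0.4,0,0,0],
    [0,0,-0.8,0,0,0],
    [0,0,-1.6,0,0,0],
    [0,0,-2.4,0,0,0],
    [0,0,-2.4,0,0,0],
    [0,0,-2.4,0,0,0],
    [0,0,-2.4,0,0,0],
    [0,0,-1.6,0,0,0],
    [0,0,-0.8,0,0,0]
  ],
  "grip": 6.7
}}

```text
clock: 10.97
tool_pos: [0.6245, -0.0348, 0.2013]
orientation: [-179.8, -0.2, -42.5]
force: [0.7, 0.8, 0.5]
opening: 0.0669
gripper_force: 0.0
```

```bash
python3 -c "
from h import *
go(.559,-.3595,.046,-42.5)"
```

```text
clock 10.97 pos [ 0.6245 -0.0348  0.2013] rpy [-179.8    -0.18  -42.52] open 0.0669 gf 0.0 F [0.7 0.8 0.5]
turn [-0.2  -0.18 -0.02] then shift cm [17.11 28.36 15.53]
```

Emit:
{"name": "play_rows", "arguments": {
  "plan": [
    [0.72,1.18,0,0,0,0],
    [1.43,2.36,0,0,0,0],
    [1.43,2.36,0,0,0,0],
    [1.43,2.36,0,0,0,0],
    [1.43,2.36,0,0,0,0],
    [1.43,2.36,0,0,0,0],
    [1.43,2.36,0,0,0,0],
    [1.43,2.36,0,0,0,0],
    [1.43,2.36,0,0,0,0],
    [1.43,2.36,0,0,0,0],
    [1.43,2.36,0,0,0,0],
    [1.43,2.36,0,0,0,0],
    [0.72,1.18,0,0,0,0],
    [0,0,0,0,0,0],
    [0,0,0,0,0,0]
  ],
  "grip": 8.2
}}

```text
clock: 12.22
tool_pos: [0.5574, -0.3602, 0.1964]
orientation: [180.0, 0.1, -42.7]
force: [0.3, 0.1, 0.0]
opening: 0.0818
gripper_force: 0.0
```

```bash
python3 - <<'E'
from plant import *
from h import *
go(.559,-.3595,.046,-42.5)
s=snapshot('top');a=cv2.resize(s['frame'][110:320,170:570,::-1],(800,420),interpolation=2)
cv2.imwrite('pics/c.png',a)
for c in ['top','scene']:
    snapshot(c)
    for t in ['spice_shaker_mid','soy_pot_mid','tray_pot']:print(c,t,[(np.round(d['position'],3),round(d['score'],2)) for d in spot_point(c,t)])
E
```

```text
clock 12.22 pos [ 0.5574 -0.3602  0.1964] rpy [ 1.7997e+02  1.0000e-01 -4.2660e+01] open 0.0818 gf 0.0 F [0.3 0.1 0. ]
turn [ 0.03  0.1  -0.16] then shift cm [ 0.07 -0.17 15.04]
top spice_shaker_mid [(array([ 0.445, -0.062,  0.027]), 0.62)]
top soy_pot_mid [(array([ 0.62 , -0.033,  0.046]), 0.68)]
top tray_pot [(array([ 0.658, -0.035,  0.006]), 0.83)]
scene spice_shaker_mid [(array([ 0.559, -0.363,  0.04 ]), 0.92), (array([ 0.658, -0.153,  0.003]), 0.6)]
scene soy_pot_mid [(array([ 0.621, -0.034,  0.045]), 0.69)]
scene tray_pot [(array([ 0.664, -0.036,  0.006]), 0.89)]
```

View pics/c.png

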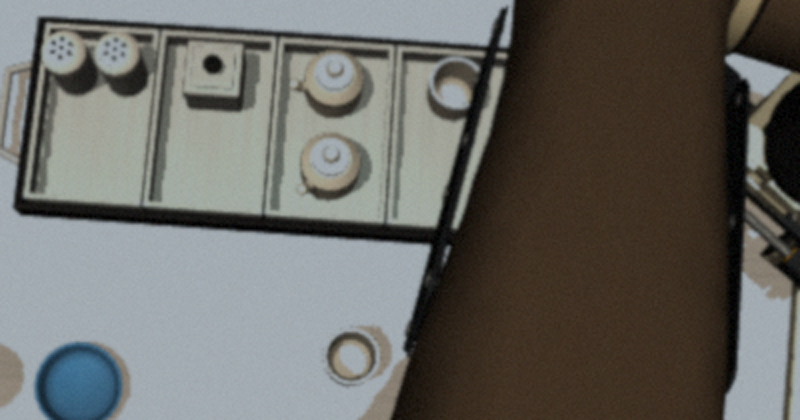

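The pot stands upright and clear in the pot tray, at crop position (332,165). Shaker next.

Emit:
{"name": "play_rows", "arguments": {
  "plan": [
    [0.05,-0.05,1.2,0,0,0],
    [0,-0.05,2.4,0,0,0],
    [0,0,2.4,0,0,0],
    [0,0,2.4,0,0,0],
    [0,0,2.4,0,0,0],
    [0,0,2.2,0,0,0],
    [0,0,1.4,0,0,0],
    [0,0,0.7,0,0,0],
    [0,0,0,0,0,0]
  ]
}}

```text
clock: 13.42
tool_pos: [0.5582, -0.3586, 0.0442]
orientation: [179.9, 0.2, -42.5]
force: [-0.7, 0.3, 0.7]
opening: 0.0819
gripper_force: 0.0
```

Emit:
{"name": "play_rows", "arguments": {
  "plan": [
    [0,0,0,0,0,0],
    [0,0,0,0,0,0],
    [0,0,0,0,0,0],
    [0,0,0,0,0,0],
    [0,0,0,0,0,0],
    [0,0,0,0,0,0],
    [0,0,0,0,0,0],
    [0,0,0,0,0,0],
    [0,0,0,0,0,0],
    [0,0,0,0,0,0],
    [0,0,0,0,0,0]
  ],
  "grip": 3
}}

```text
clock: 14.33
tool_pos: [0.5594, -0.3594, 0.047]
orientation: [180.0, -0.0, -42.5]
force: [-2.4, -2.1, 4.7]
opening: 0.0421
gripper_force: 30.0
```

Emit:
{"name": "play_rows", "arguments": {
  "plan": [
    [0,0,-0.6,0,0,0],
    [0,0,-1.2,0,0,0],
    [0,0,-2,0,0,0],
    [0,0,-2.4,0,0,0],
    [0,0,-2.4,0,0,0],
    [0,0,-2.4,0,0,0],
    [0,0,-2,0,0,0],
    [0,0,-1.5,0,0,0],
    [0,0,-0.8,0,0,0],
    [0,0,0,0,0,0]
  ]
}}

```text
clock: 15.17
tool_pos: [0.5603, -0.3594, 0.2022]
orientation: [-179.9, -0.2, -42.5]
force: [0.0, -0.1, -1.3]
opening: 0.0418
gripper_force: 30.0
```

```bash
python3 -c "
from h import *
go(.6323,.1945,.055,-42.5)"
```

```text
clock 15.17 pos [ 0.5603 -0.3594  0.2022] rpy [-179.91   -0.2   -42.52] open 0.0418 gf 30.0 F [ 0.  -0.1 -1.3]
turn [-0.09 -0.2  -0.02] then shift cm [-32.11 -45.7   14.72]
```

Emit:
{"name": "play_rows", "arguments": {
  "plan": [
    [-0.9,-1.27,0,0,0,0],
    [-1.78,-2.54,0,0,0,0],
    [-1.78,-2.54,0,0,0,0],
    [-1.78,-2.54,0,0,0,0],
    [-1.78,-2.54,0,0,0,0],
    [-1.78,-2.54,0,0,0,0],
    [-1.78,-2.54,0,0,0,0],
    [-1.78,-2.54,0,0,0,0],
    [-1.78,-2.54,0,0,0,0],
    [-1.78,-2.54,0,0,0,0],
    [-1.78,-2.54,0,0,0,0],
    [-1.78,-2.54,0,0,0,0],
    [-1.78,-2.54,0,0,0,0],
    [-1.78,-2.54,0,0,0,0],
    [-1.78,-2.54,0,0,0,0],
    [-1.78,-2.54,0,0,0,0],
    [-1.78,-2.54,0,0,0,0],
    [-1.78,-2.54,0,0,0,0],
    [-0.9,-1.27,0,0,0,0],
    [0,0,0,0,0,0]
  ]
}}

```text
clock: 16.83
tool_pos: [0.6316, 0.1979, 0.1975]
orientation: [179.9, 0.1, -42.4]
force: [-0.2, 0.1, -1.0]
opening: 0.0421
gripper_force: 30.0
```

Emit:
{"name": "play_rows", "arguments": {
  "plan": [
    [0,0,1.2,0,0,0],
    [0,0,2,0,0,0],
    [0,0,2,0,0,0],
    [0,0,2,0,0,0],
    [0,0,2,0,0,0],
    [0,0,1.6,0,0,0],
    [0,0,1,0,0,0],
    [0,0,0,0,0,0],
    [0,0,0,0,0,0],
    [0,0,0,0,0,0]
  ]
}}

```text
clock: 17.67
tool_pos: [0.6328, 0.1943, 0.0824]
orientation: [-179.9, -0.0, -42.6]
force: [0.4, -1.1, -1.1]
opening: 0.0417
gripper_force: 30.0
```

```bash
python3 -c "
from h import *
go(.6323,.1945,.055,-42.5)"
```

```text
clock 17.67 pos [0.6328 0.1943 0.0824] rpy [-1.7994e+02 -3.0000e-02 -4.2550e+01] open 0.0417 gf 30.0 F [ 0.4 -1.1 -1.1]
turn [-0.06 -0.03 -0.05] then shift cm [-0.05  0.02  2.74]
```

Emit:
{"name": "play_rows", "arguments": {
  "plan": [
    [0,0,0.5,0,0,0],
    [0,0,0.7,0,0,0],
    [0,0,0.5,0,0,0],
    [0,0,0.3,0,0,0],
    [0,0,0.3,0,0,0],
    [0,0,0.2,0,0,0],
    [0,0,0.1,0,0,0],
    [0,0,0.05,0,0,0],
    [0,0,0.05,0,0,0],
    [0,0,0,0,0,0],
    [0,0,0,0,0,0],
    [0,0,0,0,0,0]
  ]
}}

```text
clock: 18.67
tool_pos: [0.6322, 0.1944, 0.055]
orientation: [-180.0, -0.0, -42.5]
force: [-3.1, -1.2, 3.4]
opening: 0.0422
gripper_force: 30.0
```

Emit:
{"name": "play_rows", "arguments": {
  "plan": [
    [0,0,0,0,0,0],
    [0,0,0,0,0,0],
    [0,0,0,0,0,0],
    [0,0,0,0,0,0],
    [0,0,-0.4,0,0,0],
    [0,0,-0.8,0,0,0],
    [0,0,-1.6,0,0,0],
    [0,0,-2.4,0,0,0],
    [0,0,-2.4,0,0,0],
    [0,0,-2.4,0,0,0],
    [0,0,-2.4,0,0,0],
    [0,0,-1.6,0,0,0],
    [0,0,-0.6,0,0,0],
    [0,0,0,0,0,0]
  ],
  "grip": 5.6
}}

```text
clock: 19.83
tool_pos: [0.6331, 0.1949, 0.2031]
orientation: [-179.8, -0.1, -42.5]
force: [-0.3, 0.2, -0.4]
opening: 0.056
gripper_force: 0.0
```

Emit:
{"name": "play_rows", "arguments": {
  "plan": [
    [0,0,0,0,0,2.2],
    [0,0,0,0,0,4.4],
    [0,0,0,0,0,4.4],
    [0,0,0,0,0,4.4],
    [0,0,0,0,0,4.4],
    [0,0,0,0,0,4.4],
    [0,0,0,0,0,4.4],
    [0,0,0,0,0,4.4],
    [0,0,0,0,0,4.4],
    [0,0,0,0,0,4.4],
    [0,0,0,0,0,2.2],
    [0,0,0,0,0,0]
  ],
  "grip": 8.7
}}

```text
clock: 20.83
tool_pos: [0.6316, 0.1942, 0.1989]
orientation: [179.9, -0.0, -86.7]
force: [-0.9, 0.3, 0.1]
opening: 0.0872
gripper_force: 0.0
```

```bash
python3 -c "
from h import *
go(.428,-.177,.035,-86.5)"
```

```text
clock 20.83 pos [0.6316 0.1942 0.1989] rpy [ 1.7987e+02 -5.0000e-02 -8.6650e+01] open 0.0872 gf 0.0 F [-0.9  0.3  0.1]
turn [ 0.13 -0.05 -0.15] then shift cm [35.81 22.59 16.39]
```

Emit:
{"name": "play_rows", "arguments": {
  "plan": [
    [1.28,0.81,0,0,0,0],
    [2.56,1.61,0,0,0,0],
    [2.56,1.61,0,0,0,0],
    [2.56,1.61,0,0,0,0],
    [2.56,1.61,0,0,0,0],
    [2.56,1.61,0,0,0,0],
    [2.56,1.61,0,0,0,0],
    [2.56,1.61,0,0,0,0],
    [2.56,1.61,0,0,0,0],
    [2.56,1.61,0,0,0,0],
    [2.56,1.61,0,0,0,0],
    [2.56,1.61,0,0,0,0],
    [2.56,1.61,0,0,0,0],
    [2.56,1.61,0,0,0,0],
    [1.28,0.81,0,0,0,0],
    [0,0,0,0,0,0],
    [0,0,0,0,0,0]
  ]
}}

```text
clock: 22.25
tool_pos: [0.428, -0.1775, 0.2001]
orientation: [180.0, 0.0, -86.6]
force: [0.1, -0.2, 0.6]
opening: 0.0866
gripper_force: 0.0
```

```bash
python3 - <<'E'
from plant import *
from h import *
go(.428,-.177,.035,-86.5)
for c in ['top','scene']:
    snapshot(c)
    for t in ['spice_shaker_mid','ginger_box_mid','tray_box','sake_cup_mid','tray_cup']:print(c,t,[(np.round(d['position'],3),round(d['score'],2)) for d in spot_point(c,t)])
E
```

```text
clock 22.25 pos [ 0.428  -0.1775  0.2001] rpy [ 1.7996e+02  1.0000e-02 -8.6580e+01] open 0.0866 gf 0.0 F [ 0.1 -0.2  0.6]
turn [ 0.04  0.01 -0.08] then shift cm [-0.05  0.   16.51]
top spice_shaker_mid [(array([0.631, 0.197, 0.048]), 0.61)]
top ginger_box_mid [(array([ 0.428, -0.177,  0.026]), 0.7)]
top tray_box [(array([0.665, 0.079, 0.005]), 0.86)]
top sake_cup_mid []
top tray_cup [(array([ 0.656, -0.15 ,  0.007]), 0.9)]
scene spice_shaker_mid [(array([0.632, 0.194, 0.048]), 0.6)]
scene ginger_box_mid [(array([ 0.43 , -0.172,  0.025]), 0.91)]
scene tray_box [(array([0.666, 0.081, 0.006]), 0.69)]
scene sake_cup_mid [(array([ 0.446, -0.061,  0.032]), 0.72)]
scene tray_cup [(array([0.672, 0.191, 0.005]), 0.61), (array([ 0.654, -0.153,  0.   ]), 0.58)]
```

Emit:
{"name": "play_rows", "arguments": {
  "plan": [
    [0,0,1.2,0,0,0],
    [0,0,2.4,0,0,0],
    [0,0,2.4,0,0,0],
    [0,0,2.4,0,0,0],
    [0,0,2.4,0,0,0],
    [0,0,2.4,0,0,0],
    [0,0,1.6,0,0,0],
    [0,0,1,0,0,0],
    [0,0,0.7,0,0,0],
    [0,0,0,0,0,0]
  ]
}}

```text
clock: 23.68
tool_pos: [0.4281, -0.1769, 0.0344]
orientation: [179.9, 0.0, -86.5]
force: [-0.2, -0.3, 0.8]
opening: 0.0868
gripper_force: 0.0
```

Emit:
{"name": "play_rows", "arguments": {
  "plan": [
    [0,0,0,0,0,0],
    [0,0,0,0,0,0],
    [0,0,0,0,0,0],
    [0,0,0,0,0,0],
    [0,0,0,0,0,0],
    [0,0,0,0,0,0],
    [0,0,0,0,0,0],
    [0,0,0,0,0,0],
    [0,0,0,0,0,0],
    [0,0,0,0,0,0]
  ],
  "grip": 4
}}

```text
clock: 24.52
tool_pos: [0.4289, -0.1769, 0.036]
orientation: [-180.0, -0.0, -86.5]
force: [-2.9, 1.8, 6.6]
opening: 0.0541
gripper_force: 29.8
```

Emit:
{"name": "play_rows", "arguments": {
  "plan": [
    [0,0,-0.6,0,0,0],
    [0,0,-1.2,0,0,0],
    [0,0,-2,0,0,0],
    [0,0,-2.4,0,0,0],
    [0,0,-2.4,0,0,0],
    [0,0,-2.4,0,0,0],
    [0,0,-2.4,0,0,0],
    [0,0,-1.6,0,0,0],
    [0,0,-1,0,0,0],
    [0,0,0,0,0,0]
  ]
}}

```text
clock: 25.35
tool_pos: [0.4297, -0.177, 0.1976]
orientation: [-179.8, -0.0, -86.5]
force: [0.3, 1.0, -1.0]
opening: 0.0539
gripper_force: 29.8
```

Emit:
{"name": "play_rows", "arguments": {
  "plan": [
    [0,0,0,0,0,-2.2],
    [0,0,0,0,0,-4.4],
    [0,0,0,0,0,-4.4],
    [0,0,0,0,0,-4.4],
    [0,0,0,0,0,-4.4],
    [0,0,0,0,0,-4.4],
    [0,0,0,0,0,-4.4],
    [0,0,0,0,0,-4.4],
    [0,0,0,0,0,-4.4],
    [0,0,0,0,0,-4.4],
    [0,0,0,0,0,-2.2],
    [0,0,0,0,0,0]
  ]
}}

```text
clock: 26.35
tool_pos: [0.428, -0.1768, 0.1941]
orientation: [179.9, 0.1, -42.5]
force: [0.6, 0.1, -2.3]
opening: 0.054
gripper_force: 29.8
```

```bash
python3 -c "
from h import *
go(.627,.081,.0437,-42.5)"
```

```text
clock 26.35 pos [ 0.428  -0.1768  0.1941] rpy [ 1.7992e+02  1.2000e-01 -4.2450e+01] open 0.054 gf 29.8 F [ 0.6  0.1 -2.3]
turn [0.08 0.12 0.05] then shift cm [ -2.74 -32.45  15.04]
```

Emit:
{"name": "play_rows", "arguments": {
  "plan": [
    [-0.13,-1.48,0,0,0,0],
    [-0.25,-2.95,0,0,0,0],
    [-0.25,-2.95,0,0,0,0],
    [-0.25,-2.95,0,0,0,0],
    [-0.25,-2.95,0,0,0,0],
    [-0.25,-2.95,0,0,0,0],
    [-0.25,-2.95,0,0,0,0],
    [-0.25,-2.95,0,0,0,0],
    [-0.25,-2.95,0,0,0,0],
    [-0.25,-2.95,0,0,0,0],
    [-0.25,-2.95,0,0,0,0],
    [-0.13,-1.48,0,0,0,0],
    [0,0,0,0,0,0]
  ]
}}

```text
clock: 27.43
tool_pos: [0.6291, 0.0832, 0.1935]
orientation: [179.9, 0.1, -42.5]
force: [1.1, -1.0, -1.2]
opening: 0.0542
gripper_force: 29.8
```

Emit:
{"name": "play_rows", "arguments": {
  "plan": [
    [0,0,1.2,0,0,0],
    [0,0,2,0,0,0],
    [0,0,2,0,0,0],
    [0,0,2,0,0,0],
    [0,0,2,0,0,0],
    [0,0,1.8,0,0,0],
    [0,0,1,0,0,0],
    [0,0,0,0,0,0],
    [0,0,0,0,0,0],
    [0,0,0,0,0,0],
    [0,0,0,0,0,0]
  ]
}}

```text
clock: 28.35
tool_pos: [0.6287, 0.081, 0.0769]
orientation: [-179.9, -0.1, -42.5]
force: [0.3, 0.2, -1.3]
opening: 0.0537
gripper_force: 29.8
```

```bash
python3 -c "
from h import *
go(.627,.081,.0437,-42.5)"
```

```text
clock 28.35 pos [0.6287 0.081  0.0769] rpy [-1.7989e+02 -6.0000e-02 -4.2540e+01] open 0.0537 gf 29.8 F [ 0.3  0.2 -1.3]
turn [-0.11 -0.06 -0.04] then shift cm [-0.12  0.11  3.32]
```

Emit:
{"name": "play_rows", "arguments": {
  "plan": [
    [-0.05,0.05,0.5,0,0,0],
    [-0.05,0.05,0.8,0,0,0],
    [0,0,0.7,0,0,0],
    [0,0,0.4,0,0,0],
    [0,0,0.3,0,0,0],
    [0,0,0.2,0,0,0],
    [0,0,0.1,0,0,0],
    [0,0,0.1,0,0,0],
    [0,0,0.05,0,0,0],
    [0,0,0,0,0,0],
    [0,0,0,0,0,0],
    [0,0,0,0,0,0]
  ]
}}

```text
clock: 29.35
tool_pos: [0.6266, 0.0809, 0.0443]
orientation: [-180.0, -0.0, -42.5]
force: [0.2, -0.1, -2.2]
opening: 0.054
gripper_force: 29.8
```

Emit:
{"name": "play_rows", "arguments": {
  "plan": [
    [0,0,0.05,0,0,0],
    [0,0,0.05,0,0,0],
    [0,0,0,0,0,0],
    [0,0,0,0,0,0],
    [0,0,0,0,0,0]
  ]
}}

```text
clock: 29.77
tool_pos: [0.6267, 0.0809, 0.044]
orientation: [-180.0, -0.0, -42.5]
force: [-1.8, 0.0, 5.8]
opening: 0.054
gripper_force: 29.8
```

Emit:
{"name": "play_rows", "arguments": {
  "plan": [
    [0,0,0,0,0,0],
    [0,0,0,0,0,0],
    [0,0,0,0,0,0],
    [0,0,0,0,0,0],
    [0,0,-0.4,0,0,0],
    [0,0,-0.8,0,0,0],
    [0,0,-1.6,0,0,0],
    [0,0,-2.4,0,0,0],
    [0,0,-2.4,0,0,0],
    [0,0,-2.4,0,0,0],
    [0,0,-2.4,0,0,0],
    [0,0,-2,0,0,0],
    [0,0,-1,0,0,0],
    [0,0,0,0,0,0]
  ],
  "grip": 6.5
}}

```text
clock: 30.93
tool_pos: [0.6278, 0.0812, 0.2005]
orientation: [-179.7, -0.1, -42.5]
force: [0.3, 0.5, -0.5]
opening: 0.065
gripper_force: 0.0
```

```bash
python3 -c "
from h import *
go(.4445,-.061,.034,-42.5)"
```

```text
clock 30.93 pos [0.6278 0.0812 0.2005] rpy [-1.7974e+02 -1.5000e-01 -4.2520e+01] open 0.065 gf 0.0 F [ 0.3  0.5 -0.5]
turn [-0.26 -0.15 -0.02] then shift cm [-3.91 22.87 16.65]
```

Weights total 8, so about (-0.48, 2.86) per row.

Emit:
{"name": "play_rows", "arguments": {
  "plan": [
    [-0.24,1.42,0,0,0,0],
    [-0.48,2.85,0,0,0,0],
    [-0.48,2.85,0,0,0,0],
    [-0.48,2.85,0,0,0,0],
    [-0.48,2.85,0,0,0,0],
    [-0.48,2.85,0,0,0,0],
    [-0.48,2.85,0,0,0,0],
    [-0.48,2.85,0,0,0,0],
    [-0.24,1.42,0,0,0,0],
    [0,0,0,0,0,0],
    [0,0,0,0,0,0],
    [0,0,0,0,0,0]
  ],
  "grip": 8.5
}}

```text
clock: 31.93
tool_pos: [0.4447, -0.0609, 0.1969]
orientation: [-180.0, -0.0, -42.5]
force: [0.2, -0.3, 0.8]
opening: 0.085
gripper_force: 0.0
```

```bash
python3 - <<'E'
from plant import *
from h import *
go(.4445,-.061,.034,-42.5)
s=snapshot('scene');cv2.imwrite('pics/d.png',cv2.resize(s['frame'][160:370,160:500,::-1],(800,494)))
E
```

```text
clock 31.93 pos [ 0.4447 -0.0609  0.1969] rpy [-1.800e+02 -1.000e-02 -4.254e+01] open 0.085 gf 0.0 F [ 0.2 -0.3  0.8]
turn [-0.   -0.01 -0.04] then shift cm [-0.    0.02 16.29]
```

View pics/d.png

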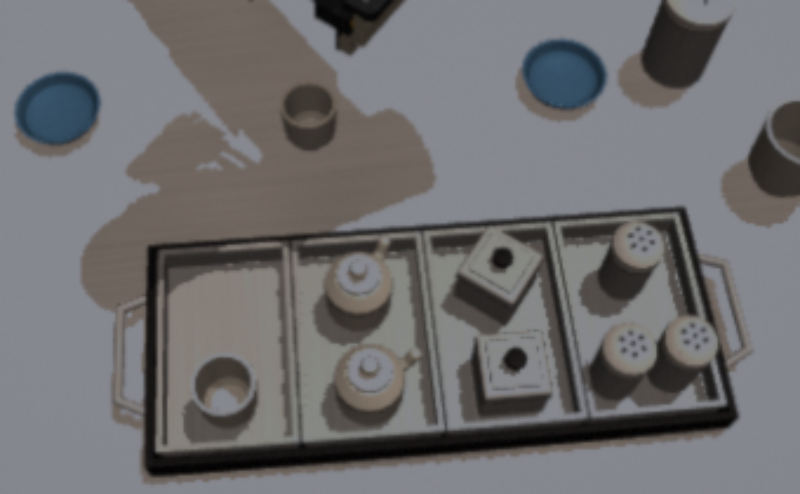

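The pot (358,285), box (500,268) and shaker (632,260) all stand upright in their own trays. The loose cup at (308,112) is undisturbed. Cup now.

Emit:
{"name": "play_rows", "arguments": {
  "plan": [
    [0,0,1.2,0,0,0],
    [0,0,2.4,0,0,0],
    [0,0,2.4,0,0,0],
    [0,0,2.4,0,0,0],
    [0,0,2.4,0,0,0],
    [0,0,2.2,0,0,0],
    [0,0,1.6,0,0,0],
    [0,0,1,0,0,0],
    [0,0,0.6,0,0,0],
    [0,0,0,0,0,0]
  ]
}}

```text
clock: 32.82
tool_pos: [0.4438, -0.0609, 0.0336]
orientation: [179.8, 0.1, -42.5]
force: [-0.2, -0.7, 0.7]
opening: 0.0852
gripper_force: 0.0
```

Emit:
{"name": "play_rows", "arguments": {
  "plan": [
    [0,0,0,0,0,0],
    [0,0,0,0,0,0],
    [0,0,0,0,0,0],
    [0,0,0,0,0,0],
    [0,0,0,0,0,0],
    [0,0,0,0,0,0],
    [0,0,0,0,0,0],
    [0,0,0,0,0,0],
    [0,0,0,0,0,0],
    [0,0,0,0,0,0]
  ],
  "grip": 4
}}

```text
clock: 33.65
tool_pos: [0.4446, -0.061, 0.0354]
orientation: [-180.0, -0.0, -42.5]
force: [0.6, 1.8, 4.5]
opening: 0.0507
gripper_force: 30.0
```

Emit:
{"name": "play_rows", "arguments": {
  "plan": [
    [0,0,-0.6,0,0,0],
    [0,0,-1.2,0,0,0],
    [0,0,-2,0,0,0],
    [0,0,-2.4,0,0,0],
    [0,0,-2.4,0,0,0],
    [0,0,-2.4,0,0,0],
    [0,0,-2.4,0,0,0],
    [0,0,-1.6,0,0,0],
    [0,0,-1,0,0,0],
    [0,0,0,0,0,0],
    [0,0,0,0,0,0]
  ]
}}

```text
clock: 34.57
tool_pos: [0.4437, -0.0611, 0.1951]
orientation: [-180.0, 0.0, -42.6]
force: [0.2, -0.4, -1.3]
opening: 0.0504
gripper_force: 30.0
```

```bash
python3 -c "
from h import *
go(.6165,-.150,.042,-42.5)"
```

```text
clock 34.57 pos [ 0.4437 -0.0611  0.1951] rpy [-1.7997e+02  1.0000e-02 -4.2560e+01] open 0.0504 gf 30.0 F [ 0.2 -0.4 -1.3]
turn [-0.03  0.01 -0.06] then shift cm [18.75 -5.12 15.31]
```

Emit:
{"name": "play_rows", "arguments": {
  "plan": [
    [1.34,-0.37,0,0,0,0],
    [2.68,-0.73,0,0,0,0],
    [2.68,-0.73,0,0,0,0],
    [2.68,-0.73,0,0,0,0],
    [2.68,-0.73,0,0,0,0],
    [2.68,-0.73,0,0,0,0],
    [2.68,-0.73,0,0,0,0],
    [1.34,-0.37,0,0,0,0],
    [0,0,0,0,0,0],
    [0,0,1.2,0,0,0],
    [0,0,2,0,0,0],
    [0,0,2,0,0,0],
    [0,0,2,0,0,0],
    [0,0,2,0,0,0],
    [0,0,1.8,0,0,0],
    [0,0,1,0,0,0],
    [0,0,0,0,0,0],
    [0,0,0,0,0,0],
    [0,0,0,0,0,0]
  ]
}}

```text
clock: 36.15
tool_pos: [0.6174, -0.1502, 0.0759]
orientation: [-180.0, -0.1, -42.5]
force: [0.1, 0.3, 0.1]
opening: 0.0504
gripper_force: 30.0
```

```bash
python3 -c "
from h import *
go(.6165,-.150,.043,-42.5)"
```

```text
clock 36.15 pos [ 0.6174 -0.1502  0.0759] rpy [-1.7996e+02 -5.0000e-02 -4.2520e+01] open 0.0504 gf 30.0 F [0.1 0.3 0.1]
turn [-0.04 -0.06 -0.02] then shift cm [-0.08  0.05  3.29]
```

Emit:
{"name": "play_rows", "arguments": {
  "plan": [
    [0,0,0.5,0,0,0],
    [0,0,0.8,0,0,0],
    [0,0,0.7,0,0,0],
    [0,0,0.4,0,0,0],
    [0,0,0.3,0,0,0],
    [0,0,0.2,0,0,0],
    [0,0,0.1,0,0,0],
    [0,0,0.1,0,0,0],
    [0,0,0,0,0,0],
    [0,0,0,0,0,0],
    [0,0,0,0,0,0]
  ]
}}

```text
clock: 37.07
tool_pos: [0.6171, -0.1502, 0.0443]
orientation: [-180.0, -0.0, -42.5]
force: [-0.2, -0.6, -1.2]
opening: 0.0503
gripper_force: 30.0
```

Emit:
{"name": "play_rows", "arguments": {
  "plan": [
    [0,0,0.05,0,0,0],
    [0,0,0.05,0,0,0],
    [0,0,0,0,0,0],
    [0,0,0,0,0,0],
    [0,0,0,0,0,0]
  ]
}}

```text
clock: 37.48
tool_pos: [0.6172, -0.1502, 0.0435]
orientation: [-180.0, -0.0, -42.5]
force: [-1.0, 0.2, 3.0]
opening: 0.0507
gripper_force: 30.0
```

Emit:
{"name": "play_rows", "arguments": {
  "plan": [
    [0,0,0,0,0,0],
    [0,0,0,0,0,0],
    [0,0,0,0,0,0],
    [0,0,0,0,0,0],
    [0,0,0,0,0,0],
    [0,0,-0.4,0,0,0],
    [0,0,-0.8,0,0,0],
    [0,0,-1.6,0,0,0],
    [0,0,-2.4,0,0,0],
    [0,0,-2.4,0,0,0],
    [0,0,-2.4,0,0,0],
    [0,0,-2.4,0,0,0],
    [0,0,-2,0,0,0],
    [0,0,-1,0,0,0],
    [0,0,0,0,0,0]
  ],
  "grip": 6.3
}}

```text
clock: 38.73
tool_pos: [0.6183, -0.1504, 0.2006]
orientation: [-179.8, -0.2, -42.5]
force: [0.6, 0.8, 0.2]
opening: 0.0629
gripper_force: 0.0
```

Emit:
{"name": "play_rows", "arguments": {
  "plan": [
    [-0.5,1,0,0,0,0],
    [-1,2,0,0,0,0],
    [-1,2,0,0,0,0],
    [-1,2,0,0,0,0],
    [-1,2,0,0,0,0],
    [-1,2,0,0,0,0],
    [-1,2,0,0,0,0],
    [-0.5,1,0,0,0,0],
    [0,0,0,0,0,0],
    [0,0,0,0,0,0],
    [0,0,0,0,0,0]
  ]
}}

```text
clock: 39.65
tool_pos: [0.4711, -0.206, 0.1967]
orientation: [180.0, 0.0, -42.5]
force: [-0.1, 0.8, -0.6]
opening: 0.0629
gripper_force: 0.0
```

```bash
python3 - <<'E'
from plant import *
from h import *
s=snapshot('scene');cv2.imwrite('pics/e.png',cv2.resize(s['frame'][120:370,160:560,::-1],(800,500)))
for t in ['soy_pot_mid','spice_shaker_mid','ginger_box_mid','sake_cup_mid','big_shaker_mid','tea_cup_mid']:print(t,[(np.round(d['position'],3),round(d['score'],2)) for d in spot_point('scene',t)])
o=get_obs();print(o['clock'],o['tool_pos'])
E
```

```text
soy_pot_mid [(array([ 0.626, -0.033,  0.045]), 0.72)]
spice_shaker_mid [(array([0.632, 0.195, 0.049]), 0.69), (array([0.625, 0.086, 0.031]), 0.45)]
ginger_box_mid [(array([0.626, 0.085, 0.032]), 0.79)]
sake_cup_mid [(array([ 0.614, -0.145,  0.04 ]), 0.73), (array([0.625, 0.082, 0.033]), 0.5)]
big_shaker_mid [(array([0.403, 0.307, 0.053]), 0.65), (array([ 0.626, -0.032,  0.044]), 0.15)]
tea_cup_mid [(array([0.542, 0.367, 0.036]), 0.75)]
40.0 [ 0.47098349 -0.20585388  0.19681978]
```

View pics/e.png

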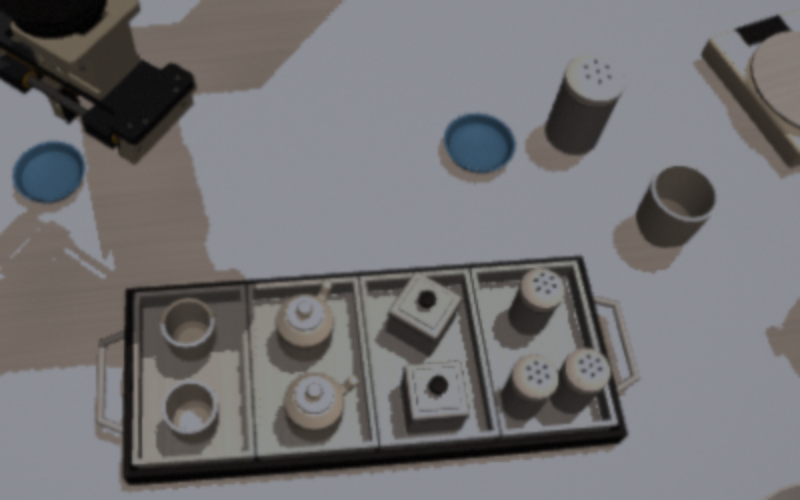

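The cup (188,327), pot (305,322), box (425,308) and shaker (537,298) all stand upright in their own trays. The big shaker (585,100) and tea cup (675,205) haven't moved. Handing in.

```bash
python3 -c "
from plant import *
print(close_job())"
```

```text
the job is handed in; nothing more can be done
None
```

I handed the job in at about 40 s on the robot's clock: all four pieces stand upright in their matching trays, and the big shaker and tea cup were left where they were.

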